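# Hook the stationery tray out from under the desk shelf

### The arm

A 6-joint arm with a two-finger parallel gripper is mounted at the origin on the work surface. World frame = base frame: x ahead of the robot, y to its left, z up, the work surface at z = 0. Lengths are in m, angles in rad, forces in N, time in s.
With the tool pointing down it reaches from about 0.225 to 0.875 m from the base axis. Payload 3.4 kg.
Tool frame: the origin (TCP) lies at the very end of the fingers, on their centre line; the grasp point (between the pads) lies behind it (manip.grasp_offset is the z of the grasp point in the tool frame, in m); z points along the fingers, y is the line along which they close (so a half turn about z gives the same grasp; the last joint's range is limited). The gripper opens to 85 mm and grips with 20 to 120 N. Pads are 22 mm wide; open, the fingers measure 114 mm over their backs; the gripper's body (76 mm by 85 mm) begins 54 mm behind the grasp point. The pads swing forward as they close: fully open they stand 13 mm farther back than shut.
Start: joints at [-1.297, 0.276, 1.505, -0, 1.361, -0.121], TCP at [0.221, -0.531, 0.231] pointing down, gripper open.
Joint ranges: [-2.89, 2.89], [-0.75, 2.08], [0.22, 2.7], [-1.18, 4.32], [0.11, 2.71], [-2.7, 2.7]. Speed limits (rad/s): [2.57, 2.57, 3.14, 3.14, 3.14, 3.14].

### API

Orientations are given as a unit quaternion [w, x, y, z].
In Python, from rig import manip gives the robot as it stands.
- The arm moves only by the shell command python3 -m pendant 'ROWS' [FORCE]. ROWS is JSON, a list of rows, each an object of numbers: "dx", "dy", "dz": the shift along the tool's x, y, z in m; "rx", "ry", "rz": the turn, a rotation vector about the tool's x, y, z in degrees; "hand": the finger opening in m, from 0 to 0.0854. In form: [{"dx": .., "dy": .., "dz": .., "rx": .., "ry": .., "rz": .., "hand": ..}, ...]. A call has 1 to 12 rows; each row shifts and turns the commanded pose from where the row before left it, along the tool's axes as they then stand; what a row does not reach is not made up. A row lasts 1/12 s, in which the tool goes at most 41.7 mm and 7.16 degrees, less where a joint would pass 70% of its speed; a pose out of reach is approached as far as the arm can. A call is refused whole if a number of a shift passes 0.0417 or a number of a turn 7.16, either way. A call with a gripper value outside its range is refused whole. The fingers move at their own pace and stop on an object; FORCE is the grip in N (left out, the last holds). Time passes only in rows, so rows that do not move let the fingers close. It gives the time, the measured TCP pose, the force, the opening and the grip force at its end, in the units of the state.
- manip.get_state(): the state, without advancing time (a new reading comes with each control period).
- manip.get_image(name): name is "side" or "top" or "wrist"; returns a dict with "frame" (480x640x3 uint8, red, green, blue), "fx", "fy", "cx", "cy" (pixels), "distortion" ([k1, k2, p1, p2, k3] as OpenCV has them; the pictures are not rectified), "position" and "attitude" of the camera in the world; the wrist camera has in their place "mount" (4x4, takes a point from camera to tool coordinates, whose origin is the TCP and whose axes are the flange's). Camera axes: x right, y up, looking along -z (the intrinsics and any distortion apply to the point x, -y, -z); pixel columns grow to the right and rows downward; lengths in m; the calibration is good to about 2 mm. A picture is of the moment at which its call begins: read the wrist's pose just before it. There is no depth.
- manip.sign_off(): hands the job in; it is judged then, once.
The state is a dict: "clock": time; "qpos": joint angles; "qd": joint speeds; "effort": joint torques, N m; "position": TCP position; "ee_rot": TCP orientation; "contact_force": force on the tool from outside, world axes, zero at the start; "moment": the same for the moment, N m; "width": finger opening in m; "gripper_force": force on a finger pad.
Only numpy, scipy, OpenCV 4.12 (cv2) and the standard library are available. Lean on these libraries where they do the work, as an engineer would, in place of code of your own. Each camera call takes 0.05 s, during which the arm holds its last target. There are 200 camera calls.

### The job

Take the pull hook by its wooden handle block, lower its bent tip into the wire loop of the stationery tray and, with the hook, drag the tray out from under the organiser's shelf until its front bears against the two screw-set stop pads in the mouth; keep pulling it lightly against the pads, with roughly 10 N, for about a second, never hauling or bumping it against them with 20 N or more. Then unhook, leave the tray out in the mouth, and stand the hook upright on the open desk out in front of the organiser. Touch the tray with nothing but the hook and leave the other desk things alone.

Things in the scene. Friction and masses are not known exactly. Their poses are not given: they have to be found in the camera images.
- hook: Pull hook, 0.18 kg, rigid, standing on the desk. Upright dark-wood handle block 44 (x) x 24 (y) mm, 80 mm high incl. a black foot 50 x 44 x 8 mm; origin = centre of the foot's underside. Grip across the 24 mm (y), 55 mm above the underside. A 7 mm steel rod leaves the block along +x, axis 38 mm above the underside, and bends down at its far end.
- hook_tip (a point): Lowest point of the hook's bent-down end (hook frame 157.5, 0, 6.5 mm; axes as the hook's). The bent end is a 7 mm rod at x = 158 mm reaching 31 mm below the rod's axis; its last few mm curl back towards the handle to x = 150 mm.
- tray: White plastic stationery tray, 110 (x) x 100 (y) x 36 mm high, 0.3 to 0.55 kg, loose, sliding flat on the organiser's base board; origin = centre of its underside; front face looks to -x. In front a level U-shaped pull loop of 6 mm steel wire: side wires at y = +-17 mm, cross bar at x = -84 mm, wire axis 20 mm above the underside.
- tray_loop (a point): Middle of the loop's clear opening, 26 mm (x) by 28 mm (y), at the height of the wire's axis (tray frame -69, 0, 20 mm; axes as the tray's). Always in the open, in front of the shelf's edge.
- organiser: Plywood desk organiser, fixed. Origin: desk height, middle of its mouth; channel along x, mouth to -x, deeper is +x. Base 6 mm thick, x -12 to 238 mm; side walls 62 mm high, 108 mm apart; open above to x = 105 mm, then a shelf (books on it to 110 mm high). The tray's front starts at x = 75 to 95 mm and meets the stop pads at x = 0 to 30 mm; the pads do not give way.
- stops: Two fixed brackets in the organiser's mouth (same frame as the organiser), each with a rigid steel stop pad 22 mm wide (y), top 31 mm above the desk, on a brass thumbscrew; 64 mm free between them for loop and hook. The pads' inner faces stand level with each other at x = 0 to 30 mm, screwed to a different setting each time. This pose does not tell the setting: feel for it.
- mug: White mug, 76 mm wide, 90 mm high, bystander; origin under its centre.
- pot: Black pen pot, 72 mm wide, 100 mm high, bystander; origin under its centre.
- stapler: Black stapler, 125 (x) x 36 x 50 mm high, bystander; origin under its centre.
There are look-alikes about, which are no part of the job. What is shaped like the hook but orange is not meant. What is shaped like the tray but turquoise is not meant.

How it is judged:
By the outcome, as a careful person would: the job done as asked, in the order asked, and still so for the second after the job is handed in, with the robot touching nothing.
It also fails if it takes over 67 s, if anything falls off the work surface, if the arm or the gripper's body presses on something with over 40 N, if the wrist force passes 120 N, or if a joint passes its speed limit or range.

## Working session

There is one attempt and no reset: what is moved stays moved. The work goes in short steps, Python scripts to look and compute and a shell command to move; the robot and the scene stay as the last step left them, time stands still between calls to the robot, and variables do not carry over. Pictures are saved under pics/ and viewed, at most 10 in all, crops included, and the job is handed in when it is done.

```bash
mkdir -p pics; ls; cat > h.py <<'E'
import numpy as np, cv2
from rig import manip
def snap(n,f=None):
    s=manip.get_state(); d=manip.get_image(n); d['s']=s
    if f: cv2.imwrite(f,d['frame'][:,:,::-1])
    return d
E
python3 - <<'E'
from h import *
s=manip.get_state(); print({k:np.round(v,4).tolist() for k,v in s.items()}, manip.grasp_offset)
for n in('side','top','wrist'):
    d=snap(n,f'pics/{n}0.png'); print(n,{k:(np.round(v,4).tolist()) for k,v in d.items() if k not in('frame','s')})
a=cv2.imread('pics/side0.png');b=cv2.imread('pics/top0.png')
E
```

```text
pics
{'clock': 0.0, 'qpos': [-1.297, 0.2766, 1.5061, 0.0, 1.3607, -0.121], 'qd': [0.0006, 0.0002, 0.0009, -0.0002, 0.0004, 0.0001], 'effort': [0.0025, -41.677, -24.5804, -0.0003, 0.0111, 0.0], 'position': [0.221, -0.5303, 0.2304], 'ee_rot': [-0.0009, 0.9806, 0.1961, -0.0001], 'contact_force': [-0.5377, -0.2962, 0.1616], 'moment': [-0.0072, 0.0006, -0.0202], 'gripper_force': 0.0, 'width': 0.0853} -0.0187
side {'fx': 453.7498, 'fy': 453.7498, 'cx': 316.3197, 'cy': 247.8272, 'distortion': [0.0371, 0.0, 0.0, 0.0, 0.0], 'position': [0.2444, 0.6497, 0.6568], 'attitude': [-0.2229, -0.1167, 0.4323, 0.8659]}
top {'fx': 620.437, 'fy': 620.437, 'cx': 314.9435, 'cy': 225.1915, 'distortion': [0.0362, 0.0, 0.0, 0.0, 0.0], 'position': [0.4013, -0.0178, 1.4584], 'attitude': [0.7148, 0.0463, -0.0612, -0.6951]}
wrist {'fx': 354.8529, 'fy': 354.8529, 'cx': 318.5268, 'cy': 240.5403, 'distortion': [0.0077, 0.0, 0.0, 0.0, 0.0], 'mount': [[-0.0006, 0.9504, 0.311, 0.0807], [1.0, 0.0006, 0.0003, -0.0009], [0.0001, 0.311, -0.9504, -0.1422], [0.0, 0.0, 0.0, 1.0]]}
```

View pics/top0.png

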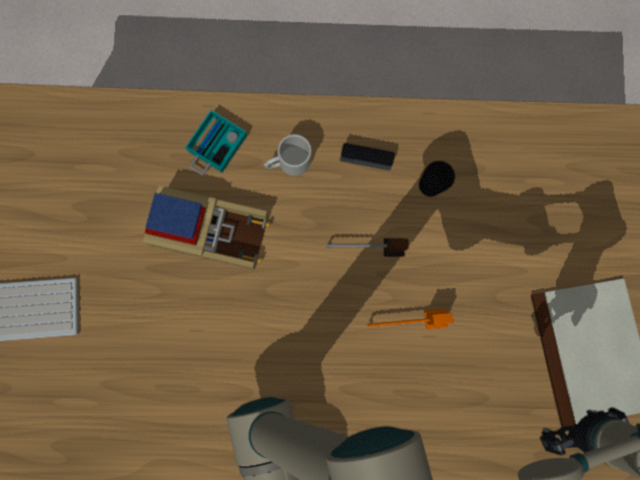

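View pics/side0.png

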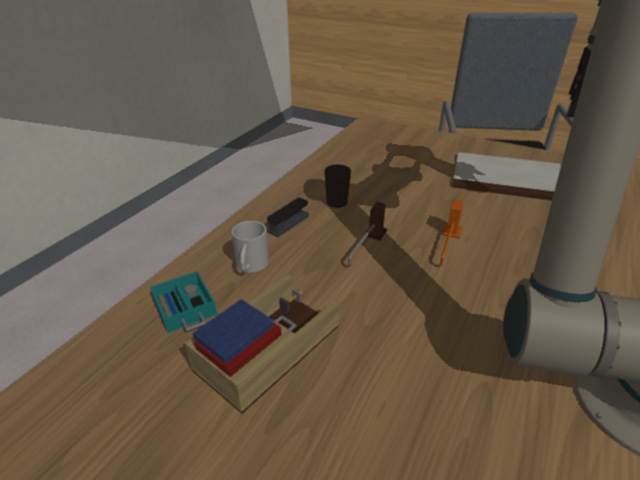

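The top view shows two hooks: dark brown at (395,246) with its rod to (328,244), and orange at (438,320). It also shows two trays: white inside the organiser at (215,228) and turquoise at (217,140). The brown hook and the white tray fit the description. I'll confirm them in one enlarged crop and measure roughly.

```bash
cat >> h.py <<'E'
from scipy.spatial.transform import Rotation as R
def rq(q): return R.from_quat(np.r_[q[1:],q[0]]).as_matrix()
def campose(d):
    if 'mount' in d:
        T=np.array(d['mount']); Rt=rq(d['s']['ee_rot'])
        return Rt@T[:3,:3], Rt@T[:3,3]+d['s']['position']
    return rq(d['attitude']), np.array(d['position'])
def K(d): return np.array([[d['fx'],0,d['cx']],[0,d['fy'],d['cy']],[0,0,1.]])
def ray(d,p):
    u=cv2.undistortPoints(np.array([[p]],float),K(d),np.array(d['distortion']))[0,0]
    Rc,c=campose(d); v=Rc@np.array([u[0],-u[1],-1]); return c,v/np.linalg.norm(v)
def onz(d,p,z):
    c,v=ray(d,p); return c+v*(z-c[2])/v[2]
def tri(obs):
    A=np.zeros((3,3));b=np.zeros(3);rs=[ray(d,p) for d,p in obs]
    for c,v in rs:
        P=np.eye(3)-np.outer(v,v);A+=P;b+=P@c
    x=np.linalg.solve(A,b); return x,[np.linalg.norm((np.eye(3)-np.outer(v,v))@(x-c)) for c,v in rs]
def proj(d,X):
    Rc,c=campose(d); q=Rc.T@(np.array(X)-c); q=np.array([q[0],-q[1],-q[2]])
    return cv2.projectPoints(q[None],np.zeros(3),np.zeros(3),K(d),np.array(d['distortion']))[0].ravel()
E
python3 - <<'E'
from h import *
d=snap('top'); s=snap('side')
for n,a,b in [('block top',(398,241),(379,205)),('tip',(328,244),(348,263)),('mug',None,None)]:
    if a: print(n,tri([(d,a),(s,b)]))
for n,p,z in [('handle',(395,246),.06),('tip',(328,244),.01),('loop',(228,233),.026),('org back corner',(145,240),.062),('mouth R',(256,264),.062),('mouth L',(268,208),.062)]: print(n,onz(d,p,z).round(3))
f=d['frame'][100:350,130:470,::-1]
cv2.imwrite('pics/crop1.png',cv2.resize(f,(782,575),interpolation=cv2.INTER_CUBIC))
E
```

```text
block top (array([ 0.57655549, -0.23189506,  0.08734946]), [np.float64(0.005346551090176308), np.float64(0.005346551090176275)])
tip (array([ 0.57731158, -0.0776432 ,  0.01731625]), [np.float64(0.0018217375275597055), np.float64(0.0018217375275596235)])
handle [ 0.574 -0.228  0.06 ]
tip [ 0.58  -0.077  0.01 ]
loop [0.597 0.156 0.026]
org back corner [0.571 0.337 0.062]
mouth R [0.524 0.086 0.062]
mouth L [0.652 0.064 0.062]
```

View pics/crop1.png

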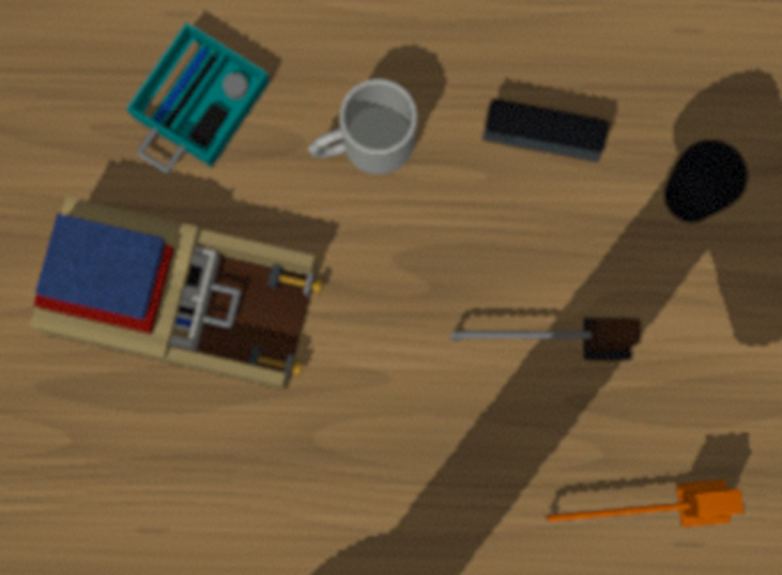

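The crop confirms it: the brown block with a steel rod at crop (610,338), tip (455,337), is the hook; the white tray in the organiser has its loop at crop (222,305). The orange and turquoise items are decoys. Next I move over the hook for a close wrist view.

```bash
python3 -m pendant '[{"dx":0.037,"dy":-0.012},{"dx":0.037,"dy":-0.012},{"dx":0.037,"dy":-0.012},{"dx":0.037,"dy":-0.012},{"dx":0.037,"dy":-0.012},{"dx":0.037,"dy":-0.012},{"dx":0.037,"dy":-0.012},{"dx":0.037,"dy":-0.012},{"dx":0.037,"dy":-0.012},{"dx":0.037,"dy":-0.012},{"dx":0.037,"dy":-0.012},{"dx":0.037,"dy":-0.012}]' 40
python3 -m pendant '[{"rz":-6.75},{"rz":-6.75},{"rz":-6.75},{"rz":-6.75},{"rz":-6.75},{"rz":-6.75},{"rz":-6.75},{"rz":-6.75},{"rz":-6.75},{"rz":-6.75},{"dz":0}]'
python3 - <<'E'
from h import *
d=snap('wrist','pics/w1.png'); s=d['s']; print(s['position'],np.array(s['ee_rot']).round(4),s['qpos'],rq(s['ee_rot']).round(3))
E
```

```text
[ 0.22109141 -0.53055664  0.23089269] [-4.000e-04  9.806e-01  1.961e-01 -0.000e+00] [-1.29700763e+00  2.76266625e-01  1.50546655e+00  1.15059485e-05
  1.36070050e+00 -1.20986026e-01] [[ 0.923  0.385 -0.   ]
 [ 0.385 -0.923  0.001]
 [ 0.    -0.001 -1.   ]]invalid input
invalid input
```

View pics/w1.png

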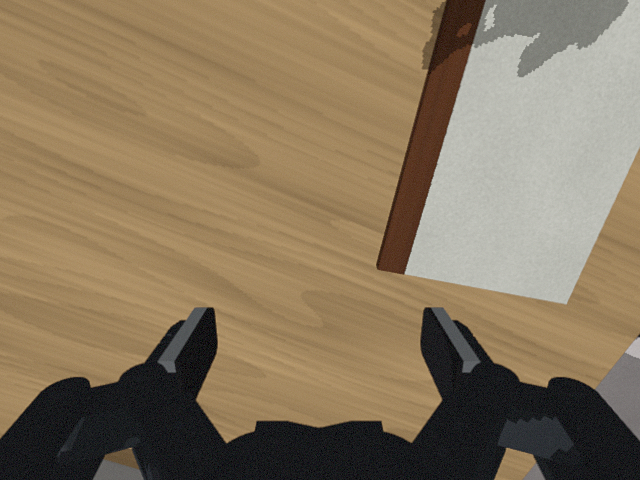

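The arm has not moved: the view shows only the desk pad and the fingers. The rows were rejected, so I'll try giving every key.

```bash
python3 -m pendant '[{"dx":0.037,"dy":-0.012,"dz":0,"rx":0,"ry":0,"rz":0,"hand":0.085},{"dx":0.037,"dy":-0.012,"dz":0,"rx":0,"ry":0,"rz":0,"hand":0.085},{"dx":0.037,"dy":-0.012,"dz":0,"rx":0,"ry":0,"rz":0,"hand":0.085},{"dx":0.037,"dy":-0.012,"dz":0,"rx":0,"ry":0,"rz":0,"hand":0.085},{"dx":0.037,"dy":-0.012,"dz":0,"rx":0,"ry":0,"rz":0,"hand":0.085},{"dx":0.037,"dy":-0.012,"dz":0,"rx":0,"ry":0,"rz":0,"hand":0.085},{"dx":0.037,"dy":-0.012,"dz":0,"rx":0,"ry":0,"rz":0,"hand":0.085},{"dx":0.037,"dy":-0.012,"dz":0,"rx":0,"ry":0,"rz":0,"hand":0.085},{"dx":0.037,"dy":-0.012,"dz":0,"rx":0,"ry":0,"rz":0,"hand":0.085},{"dx":0.037,"dy":-0.012,"dz":0,"rx":0,"ry":0,"rz":0,"hand":0.085},{"dx":0.037,"dy":-0.012,"dz":0,"rx":0,"ry":0,"rz":0,"hand":0.085},{"dx":0.037,"dy":-0.012,"dz":0,"rx":0,"ry":0,"rz":0,"hand":0.085}]' 40
```

```text
clock: 1.3
position: [0.5768, -0.2255, 0.2313]
ee_rot: [0.0, 0.981, 0.196, 0.0]
contact_force: [-0.0, 0.1, -0.7]
width: 0.085
gripper_force: 0.0
```

```bash
python3 -m pendant '[{"dx":0,"dy":0,"dz":0,"rx":0,"ry":0,"rz":-6.75,"hand":0.085},{"dx":0,"dy":0,"dz":0,"rx":0,"ry":0,"rz":-6.75,"hand":0.085},{"dx":0,"dy":0,"dz":0,"rx":0,"ry":0,"rz":-6.75,"hand":0.085},{"dx":0,"dy":0,"dz":0,"rx":0,"ry":0,"rz":-6.75,"hand":0.085},{"dx":0,"dy":0,"dz":0,"rx":0,"ry":0,"rz":-6.75,"hand":0.085},{"dx":0,"dy":0,"dz":0,"rx":0,"ry":0,"rz":-6.75,"hand":0.085},{"dx":0,"dy":0,"dz":0,"rx":0,"ry":0,"rz":-6.75,"hand":0.085},{"dx":0,"dy":0,"dz":0,"rx":0,"ry":0,"rz":-6.75,"hand":0.085},{"dx":0,"dy":0,"dz":0,"rx":0,"ry":0,"rz":-6.75,"hand":0.085},{"dx":0,"dy":0,"dz":0,"rx":0,"ry":0,"rz":-6.75,"hand":0.085},{"dx":0,"dy":0,"dz":0,"rx":0,"ry":0,"rz":0,"hand":0.085}]'
python3 - <<'E'
from h import *
d=snap('wrist','pics/w2.png'); s=d['s']; print(s['position'],s['qpos'].round(3),rq(s['ee_rot']).round(3))
E
```

```text
clock: 2.22
position: [0.5756, -0.2271, 0.2312]
ee_rot: [-0.0, 0.706, 0.709, -0.0]
contact_force: [-0.5, 0.1, 0.2]
width: 0.0852
gripper_force: 0.0
[ 0.57557107 -0.22708221  0.23118641] [-0.488  0.342  1.407 -0.     1.392 -0.492] [[-0.004  1.    -0.   ]
 [ 1.     0.004  0.   ]
 [ 0.    -0.    -1.   ]]
```

View pics/w2.png

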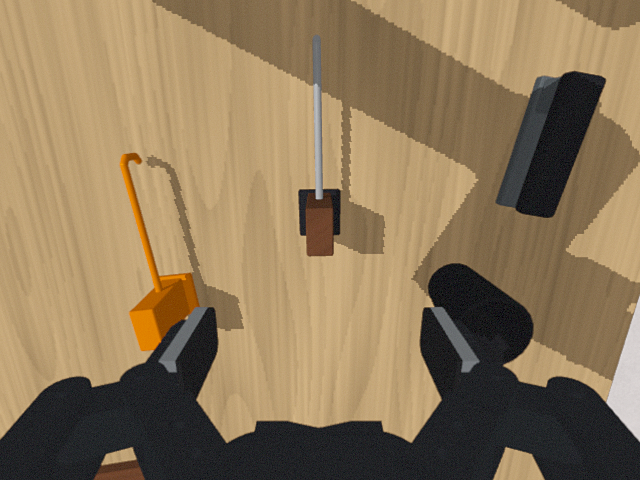

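The wrist view shows the brown hook upright. Its block's top face ends at (307..333, 255), the foot corners are near (300,190) and (339,190), and the rod runs from (319,195) to the bend at (316,40).

```bash
cat >> h.py <<'E'
def blk(d,roi):
    f=d['frame'].astype(int); h=cv2.cvtColor(d['frame'],cv2.COLOR_RGB2HSV)
    m=((h[...,0]<12)&(h[...,1]>90)&(h[...,2]<150)&(h[...,2]>40)).astype(np.uint8)
    x0,y0,x1,y1=roi; k=np.zeros_like(m);k[y0:y1,x0:x1]=m[y0:y1,x0:x1]
    k=cv2.morphologyEx(k,cv2.MORPH_OPEN,np.ones((3,3)))
    c=max(cv2.findContours(k,0,2)[0],key=cv2.contourArea); return cv2.boxPoints(cv2.minAreaRect(c)),cv2.contourArea(c)
E
python3 - <<'E'
from h import *
d=snap('wrist'); b,a=blk(d,(280,170,370,280)); print(a,b.round(1).tolist())
for p in b: print(onz(d,p,.08).round(4))
f=d['frame'].astype(int)
for r in (60,100,140,180):
    row=f[r,300:340]; g=(np.abs(row[:,0]-row[:,2])<22)&(row.sum(1)>200); c=np.where(g)[0]+300; print(r,c.min() if len(c) else None,c.max() if len(c) else None, onz(d,(c.mean(),r),.038).round(4) if len(c) else '')
print([onz(d,p,.008).round(4) for p in((300,190),(338.5,190),(340,234))], onz(d,(316.5,37),.038).round(4))
E
```

```text
34.5 [[311.70001220703125, 229.1999969482422], [316.5, 221.10000610351562], [322.3999938964844, 224.60000610351562], [317.6000061035156, 232.6999969482422]]
[ 0.5701 -0.2318  0.08  ]
[ 0.5743 -0.2246  0.08  ]
[ 0.5793 -0.2277  0.08  ]
[ 0.5751 -0.235   0.08  ]
60 312 319 [ 0.5735 -0.0941  0.038 ]
100 313 320 [ 0.5743 -0.1257  0.038 ]
140 314 320 [ 0.5746 -0.1596  0.038 ]
180 315 321 [ 0.5755 -0.1958  0.038 ]
[array([ 0.5568, -0.2105,  0.008 ]), array([ 0.5966, -0.2106,  0.008 ]), array([ 0.599 , -0.2582,  0.008 ])] [ 0.5744 -0.0768  0.038 ]
```

```bash
python3 -m pendant '[{"dx":0,"dy":0,"dz":0.03,"rx":0,"ry":0,"rz":0,"hand":0.085},{"dx":0,"dy":0,"dz":0.03,"rx":0,"ry":0,"rz":0,"hand":0.085},{"dx":0,"dy":0,"dz":0,"rx":0,"ry":0,"rz":0,"hand":0.085}]'
python3 - <<'E'
from h import *
d=snap('wrist','pics/w3.png'); b,a=blk(d,(280,170,380,350)); print(d['s']['position'],a,b.round(1).tolist())
for p in b: print(onz(d,p,.08).round(4))
E
```

```text
clock: 2.57
position: [0.5721, -0.2253, 0.1657]
ee_rot: [-0.005, 0.707, 0.707, -0.002]
contact_force: [-0.5, 0.2, -0.3]
width: 0.0854
gripper_force: 0.0
[ 0.57205639 -0.22527634  0.16574279] 41.0 [[322.0, 252.0], [328.0, 252.0], [328.0, 262.0], [322.0, 262.0]]
[ 0.574  -0.2266  0.08  ]
[ 0.5781 -0.2266  0.08  ]
[ 0.5782 -0.2339  0.08  ]
[ 0.574  -0.2339  0.08  ]
```

```bash
python3 - <<'E'
from h import *
d=snap('wrist'); s=d['s']; print(s['position'].round(4),s['ee_rot'].round(4),s['qd'].round(3),rq(s['ee_rot']).round(4).tolist())
f=d['frame'].astype(int); m=((f.sum(2)<260)&(f[...,0]-f[...,2]>15)).astype(np.uint8); k=np.zeros_like(m);k[180:340,270:390]=m[180:340,270:390]
k=cv2.morphologyEx(k,cv2.MORPH_CLOSE,np.ones((5,5)));k=cv2.morphologyEx(k,cv2.MORPH_OPEN,np.ones((7,7)))
for c in cv2.findContours(k,0,2)[0]: print(cv2.contourArea(c),cv2.boundingRect(c))
for r in (225,245,265,275): print(r,f[r,290:356:3].tolist()[:0],[int(v) for v in f[r,290:356:3].sum(1)])
c=np.s_[180:300]; print([int(v) for v in f[190:300:3,320].sum(1)])
E
```

```text
[ 0.5734 -0.226   0.1684] [-0.0036  0.707   0.7072 -0.0011] [-0.001 -0.035 -0.083 -0.     0.013 -0.009] [[-0.0002, 1.0, -0.0067], [1.0, 0.0002, 0.0034], [0.0034, -0.0067, -1.0]]
2538.0 (306, 203, 35, 86)
225 [] [430, 464, 480, 119, 115, 96, 178, 140, 147, 136, 128, 145, 139, 144, 132, 141, 117, 100, 84, 121, 307, 315]
245 [] [438, 446, 473, 335, 105, 125, 223, 202, 204, 208, 220, 215, 208, 215, 216, 215, 216, 98, 42, 105, 324, 311]
265 [] [444, 453, 432, 466, 474, 485, 202, 220, 213, 195, 208, 205, 210, 213, 215, 216, 211, 502, 319, 326, 323, 327]
275 [] [455, 458, 443, 437, 463, 482, 228, 238, 226, 206, 213, 195, 201, 216, 219, 221, 215, 505, 495, 493, 478, 482]
[525, 523, 528, 528, 535, 538, 526, 527, 534, 244, 143, 146, 130, 144, 210, 213, 195, 212, 217, 205, 226, 220, 223, 208, 217, 208, 230, 215, 198, 228, 207, 230, 202, 489, 490, 482, 480]
```

```bash
python3 -m pendant '[{"dx":0,"dy":0,"dz":0,"rx":0,"ry":0,"rz":0,"hand":0.085},{"dx":0,"dy":0,"dz":0,"rx":0,"ry":0,"rz":0,"hand":0.085},{"dx":0,"dy":0,"dz":0,"rx":0,"ry":0,"rz":0,"hand":0.085}]'
python3 - <<'E'
from h import *
def edges(f,rows,colmid,dark=300):
    g=cv2.GaussianBlur(f,(3,3),0).astype(int).sum(2)
    return g
d2=snap('wrist','pics/w4.png'); d1=dict(d2); d1['frame']=cv2.imread('pics/w2.png')[:,:,::-1]
d1['s']=dict(position=np.array([.57557,-.22708,.23119]),ee_rot=np.array([0,.706,.709,0])/np.linalg.norm([.706,.709]))
print(d2['s']['position'].round(4),d2['s']['ee_rot'].round(4))
def corners(d,y0,y1):
    g=d['frame'].astype(int).sum(2)
    # near edge: going down the centre column, dark->bright; sides just above it
    e=np.mean([max(r for r in range(y0,y1) if g[r,c]<330)+1 for c in range(316,328)])
    L=[];Rr=[]
    for r in range(int(e)-12,int(e)-3):
        c=320
        while g[r,c]<330:c-=1
        L.append(c+1); c=320
        while g[r,c]<330:c+=1
        Rr.append(c)
    return (np.mean(L)-.5,e-.5),(np.median(Rr)-.5,e-.5)
a=corners(d1,200,280);b=corners(d2,220,310);print(a,b)
P=[tri([(d1,x),(d2,y)]) for x,y in zip(a,b)]
for x in P: print(x[0].round(4),np.round(x[1],4))
for d,q in((d1,a),(d2,b)): print([onz(d,p,.08).round(4).tolist() for p in q])
E
```

```text
clock: 2.92
position: [0.5767, -0.2277, 0.1733]
ee_rot: [0.002, 0.707, 0.708, 0.0]
contact_force: [0.1, 0.5, 0.3]
width: 0.085
gripper_force: 0.0
[ 0.5767 -0.2277  0.1733] [1.700e-03 7.065e-01 7.077e-01 5.000e-04]
((np.float64(306.5), np.float64(255.5)), (np.float64(333.5), np.float64(255.5))) ((np.float64(301.5), np.float64(282.5)), (np.float64(334.5), np.float64(282.5)))
[ 0.5653 -0.2558  0.0804] [0.0002 0.0002]
[ 0.5891 -0.2557  0.0804] [0.0001 0.0001]
[[0.5655, -0.256, 0.08], [0.5893, -0.2559, 0.08]]
[[0.5651, -0.2559, 0.08], [0.589, -0.256, 0.08]]
```

Two wrist views put the block top at z = 0.0804 and 23.8 mm wide, as stated. Its centre is near (0.577, -0.234), with a yaw of about 91°. I descend to grip.

```bash
python3 -m pendant '[{"dx":-0.003,"dy":0,"dz":0.02,"rx":0,"ry":0,"rz":-1,"hand":0.085},{"dx":-0.003,"dy":0.001,"dz":0.025,"rx":0,"ry":0,"rz":0,"hand":0.085},{"dx":0,"dy":0,"dz":0.025,"rx":0,"ry":0,"rz":0,"hand":0.085},{"dx":0,"dy":0,"dz":0.025,"rx":0,"ry":0,"rz":0,"hand":0.085},{"dx":0,"dy":0,"dz":0.02,"rx":0,"ry":0,"rz":0,"hand":0.085},{"dx":0,"dy":0,"dz":0.015,"rx":0,"ry":0,"rz":0,"hand":0.085},{"dx":0,"dy":0,"dz":0.005,"rx":0,"ry":0,"rz":0,"hand":0.085},{"dx":0,"dy":0,"dz":0,"rx":0,"ry":0,"rz":0,"hand":0.085},{"dx":0,"dy":0,"dz":0,"rx":0,"ry":0,"rz":0,"hand":0.085},{"dx":0,"dy":0,"dz":0,"rx":0,"ry":0,"rz":0,"hand":0.085},{"dx":0,"dy":0,"dz":0,"rx":0,"ry":0,"rz":0,"hand":0.085}]'
```

```text
clock: 3.88
position: [0.5777, -0.2336, 0.0379]
ee_rot: [0.001, 0.7, 0.714, 0.0]
contact_force: [0.2, -0.7, -0.6]
width: 0.0853
gripper_force: 0.0
```

```bash
python3 -m pendant '[{"dx":0,"dy":0,"dz":0,"rx":0,"ry":0,"rz":0,"hand":0.01},{"dx":0,"dy":0,"dz":0,"rx":0,"ry":0,"rz":0,"hand":0.01},{"dx":0,"dy":0,"dz":0,"rx":0,"ry":0,"rz":0,"hand":0.01},{"dx":0,"dy":0,"dz":0,"rx":0,"ry":0,"rz":0,"hand":0.01},{"dx":0,"dy":0,"dz":0,"rx":0,"ry":0,"rz":0,"hand":0.01},{"dx":0,"dy":0,"dz":0,"rx":0,"ry":0,"rz":0,"hand":0.01},{"dx":0,"dy":0,"dz":0,"rx":0,"ry":0,"rz":0,"hand":0.01},{"dx":0,"dy":0,"dz":0,"rx":0,"ry":0,"rz":0,"hand":0.01}]' 80
```

```text
clock: 4.55
position: [0.5768, -0.2332, 0.0365]
ee_rot: [0.0, 0.7, 0.714, -0.0]
contact_force: [-0.4, 0.0, 2.3]
width: 0.0229
gripper_force: 78.8
```

Gripped at 23 mm opening with 79 N. I lift, carry the hook high and offset sideways, and look at the loop from above.

```bash
python3 -m pendant '[{"dx":0,"dy":0,"dz":-0.01,"rx":0,"ry":0,"rz":0,"hand":0.01},{"dx":0,"dy":0,"dz":-0.02,"rx":0,"ry":0,"rz":0,"hand":0.01},{"dx":0,"dy":0,"dz":-0.03,"rx":0,"ry":0,"rz":0,"hand":0.01},{"dx":0,"dy":0,"dz":-0.03,"rx":0,"ry":0,"rz":0,"hand":0.01},{"dx":0,"dy":0,"dz":-0.03,"rx":0,"ry":0,"rz":0,"hand":0.01},{"dx":0,"dy":0,"dz":-0.03,"rx":0,"ry":0,"rz":0,"hand":0.01},{"dx":0,"dy":0,"dz":-0.01,"rx":0,"ry":0,"rz":0,"hand":0.01}]'
python3 -m pendant '[{"dx":0.01,"dy":-0.001,"dz":0,"rx":0,"ry":0,"rz":0,"hand":0.01},{"dx":0.025,"dy":-0.005,"dz":0,"rx":0,"ry":0,"rz":0,"hand":0.01},{"dx":0.035,"dy":-0.006,"dz":0,"rx":0,"ry":0,"rz":0,"hand":0.01},{"dx":0.035,"dy":-0.006,"dz":0,"rx":0,"ry":0,"rz":0,"hand":0.01},{"dx":0.035,"dy":-0.006,"dz":0,"rx":0,"ry":0,"rz":0,"hand":0.01},{"dx":0.035,"dy":-0.006,"dz":0,"rx":0,"ry":0,"rz":3,"hand":0.01},{"dx":0.035,"dy":-0.006,"dz":0,"rx":0,"ry":0,"rz":4,"hand":0.01},{"dx":0.03,"dy":-0.006,"dz":0,"rx":0,"ry":0,"rz":4,"hand":0.01},{"dx":0.02,"dy":-0.005,"dz":0,"rx":0,"ry":0,"rz":0,"hand":0.01},{"dx":0.01,"dy":0,"dz":0,"rx":0,"ry":0,"rz":0,"hand":0.01},{"dx":0,"dy":0,"dz":0,"rx":0,"ry":0,"rz":0,"hand":0.01},{"dx":0,"dy":0,"dz":0,"rx":0,"ry":0,"rz":0,"hand":0.01}]'
python3 - <<'E'
from h import *
d=snap('wrist','pics/w5.png'); print(d['s']['position'].round(4),rq(d['s']['ee_rot']).round(4).tolist(),d['s']['contact_force'].round(2))
np.savez('w5.npz',position=d['s']['position'],ee_rot=d['s']['ee_rot'])
E
```

```text
clock: 5.13
position: [0.5786, -0.2341, 0.2015]
ee_rot: [0.004, 0.7, 0.714, 0.001]
contact_force: [1.1, -0.3, -0.4]
width: 0.0232
gripper_force: 78.6
clock: 6.13
position: [0.5352, 0.0372, 0.195]
ee_rot: [-0.0, 0.765, 0.644, -0.001]
contact_force: [0.9, 0.0, -1.5]
width: 0.0233
gripper_force: 78.5
[0.5352 0.0372 0.195 ] [[0.1702, 0.9854, -0.0022], [0.9854, -0.1702, -0.001], [-0.0014, -0.002, -1.0]] [ 0.94  0.03 -1.45]
```

View pics/w5.png

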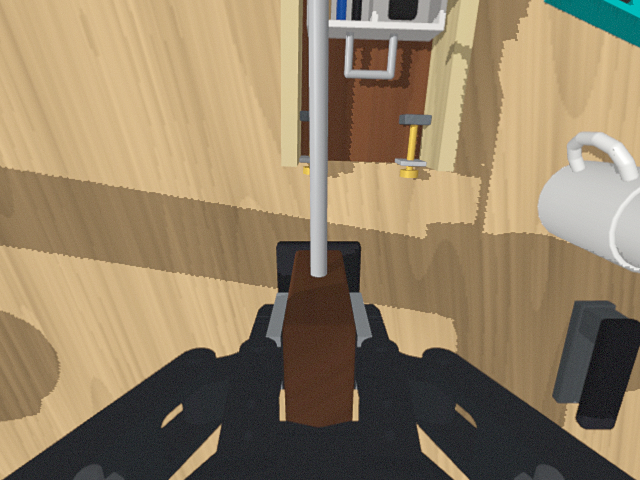

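The wrist view shows the loop clearly: cross bar at row ~74, cols 348–395, side wires at cols ~349 and ~394, tray rim above row 38. The stop pads are at (415,119) and (305,117).

```bash
cat >> h.py <<'E'
def loopmask(d,x0,y0,x1,y1):
    f=d['frame'].astype(int); m=(f.min(2)>105)&(f.max(2)-f.min(2)<40)
    k=np.zeros(m.shape,np.uint8);k[y0:y1,x0:x1]=m[y0:y1,x0:x1]; return k
E
python3 - <<'E'
from h import *
d=snap('wrist'); k=loopmask(d,336,42,406,86)
for r in (46,52,58,64): 
    c=np.where(k[r])[0]; L=c[c<371];Rr=c[c>371]; print(r,L.min(),L.max(),Rr.min(),Rr.max(),onz(d,(L.mean(),r),.026).round(4),onz(d,(Rr.mean(),r),.026).round(4))
for c in (360,366,372,378,384):
    r=np.where(k[:,c])[0]; print(c,r.min(),r.max(),onz(d,(c,r.mean()),.026).round(4))
print('wall inner edges', [onz(d,p,.062).round(4).tolist() for p in((303,10),(300,160),(447,10),(440,160))])
t=snap('top'); f=t['frame'].astype(int); g=f.min(2)
for r in range(216,252,2): print(r,g[r,200:244:2].tolist())
E
```

```text
46 345 351 388 395 [0.582  0.1694 0.026 ] [0.6155 0.1635 0.026 ]
52 344 351 387 394 [0.581  0.1653 0.026 ] [0.6142 0.1595 0.026 ]
58 344 351 387 394 [0.5804 0.1612 0.026 ] [0.6138 0.1553 0.026 ]
64 344 350 387 393 [0.5794 0.157  0.026 ] [0.6129 0.1511 0.026 ]
360 69 76 [0.5887 0.1492 0.026 ]
366 69 77 [0.5934 0.148  0.026 ]
372 69 77 [0.5981 0.1472 0.026 ]
378 69 77 [0.6028 0.1463 0.026 ]
384 70 77 [0.6075 0.1451 0.026 ]
wall inner edges [[0.5517, 0.1898, 0.062], [0.5311, 0.0933, 0.062], [0.6468, 0.173, 0.062], [0.6358, 0.075, 0.062]]
216 [7, 1, 47, 82, 90, 85, 35, 17, 34, 52, 28, 47, 93, 101, 101, 99, 88, 59, 80, 99, 98, 97]
218 [9, 17, 54, 80, 85, 76, 20, 9, 20, 42, 26, 52, 96, 104, 103, 100, 87, 54, 85, 102, 101, 102]
220 [13, 25, 55, 82, 80, 56, 17, 14, 25, 48, 29, 63, 103, 108, 106, 105, 87, 57, 95, 104, 105, 104]
222 [1, 31, 71, 82, 84, 45, 13, 5, 44, 50, 26, 75, 106, 109, 111, 107, 84, 53, 96, 109, 108, 110]
224 [13, 40, 68, 78, 77, 58, 55, 44, 62, 47, 32, 79, 112, 116, 114, 110, 79, 56, 104, 113, 114, 113]
226 [16, 47, 75, 76, 65, 80, 86, 84, 85, 54, 27, 81, 116, 120, 118, 11
[... 535 characters left out ...]
3, 113]
238 [100, 103, 108, 105, 95, 87, 78, 98, 94, 83, 64, 87, 109, 112, 110, 105, 69, 70, 109, 111, 110, 110]
240 [86, 84, 95, 94, 98, 112, 114, 108, 107, 96, 74, 89, 107, 107, 107, 103, 69, 74, 106, 108, 108, 108]
242 [84, 82, 68, 66, 75, 79, 88, 114, 100, 97, 103, 89, 105, 107, 108, 100, 67, 71, 105, 105, 106, 108]
244 [84, 82, 57, 40, 42, 46, 91, 110, 60, 23, 31, 68, 91, 93, 91, 96, 70, 64, 100, 103, 103, 104]
246 [81, 77, 63, 68, 56, 44, 98, 91, 46, 16, 31, 30, 32, 31, 30, 48, 44, 51, 93, 100, 101, 99]
248 [76, 66, 73, 87, 84, 83, 81, 66, 35, 19, 25, 28, 28, 24, 30, 23, 18, 23, 58, 82, 92, 94]
250 [80, 59, 59, 68, 73, 77, 78, 64, 28, 23, 25, 29, 30, 27, 26, 24, 23, 17, 26, 30, 54, 66]
```

Side wires measure 34.0 mm apart, as stated, so the assumed height holds. The loop centre is about (0.598, 0.162) and the axis yaw about 80°. I align above it at medium height and look again to get a second view.

```bash
python3 -m pendant '[{"dx":-0.005,"dy":0.01,"dz":0,"rx":0,"ry":0,"rz":0,"hand":0.01},{"dx":-0.005,"dy":0.01,"dz":0,"rx":0,"ry":0,"rz":0,"hand":0.01},{"dx":-0.005,"dy":0.01,"dz":0.01,"rx":0,"ry":0,"rz":0,"hand":0.01},{"dx":-0.005,"dy":0.01,"dz":0.02,"rx":0,"ry":0,"rz":0,"hand":0.01},{"dx":0,"dy":0,"dz":0.02,"rx":0,"ry":0,"rz":0,"hand":0.01},{"dx":0,"dy":0,"dz":0.02,"rx":0,"ry":0,"rz":0,"hand":0.01},{"dx":0,"dy":0,"dz":0.005,"rx":0,"ry":0,"rz":0,"hand":0.01},{"dx":0,"dy":0,"dz":0,"rx":0,"ry":0,"rz":0,"hand":0.01},{"dx":0,"dy":0,"dz":0,"rx":0,"ry":0,"rz":0,"hand":0.01},{"dx":0,"dy":0,"dz":0,"rx":0,"ry":0,"rz":0,"hand":0.01}]'
python3 - <<'E'
from h import *
d=snap('wrist','pics/w6.png'); print(d['s']['position'].round(4),rq(d['s']['ee_rot']).round(4).tolist())
s=snap('side','pics/s6.png')
a=d['frame'][0:240,200:440]; b=s['frame'][260:380,230:350]
cv2.imwrite('pics/c6.png',np.hstack([cv2.resize(a,(400,400)),cv2.resize(b,(400,400),interpolation=cv2.INTER_CUBIC)])[:,:,::-1])
E
```

```text
clock: 7.12
position: [0.573, 0.0104, 0.1223]
ee_rot: [0.001, 0.765, 0.643, 0.001]
contact_force: [0.3, -0.6, -1.0]
width: 0.023
gripper_force: 78.6
[0.573  0.0104 0.1223] [[0.1718, 0.9851, 0.0025], [0.9851, -0.1718, -0.0004], [0.0, 0.0025, -1.0]]
```

View pics/c6.png

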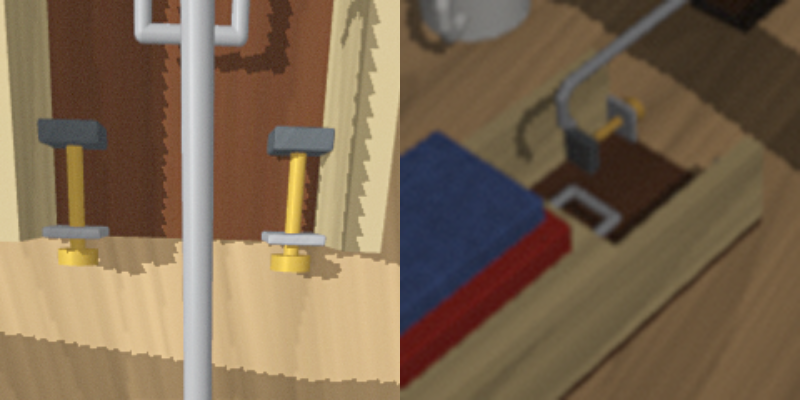

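The left panel shows the loop symmetric about the rod (side wires at crop cols 142/240, bar at row 33). In the right panel the hook tip is at (565,125), above the loop at (590,212). Next I triangulate.

```bash
python3 - <<'E'
from h import *
d2=snap('wrist'); d1=dict(d2); z=np.load('w5.npz'); d1['s']=dict(position=z['position'],ee_rot=z['ee_rot']); d1['frame']=cv2.imread('pics/w5.png')[:,:,::-1]
k=loopmask(d2,276,0,352,30)
W=[]
for r in (4,8,12):
    c=np.where(k[r])[0]; L=c[c<300];Q=c[c>330]; W.append((L.mean(),Q.mean())); print(r,L.min(),L.max(),Q.min(),Q.max(),onz(d2,(L.mean(),r),.026).round(4),onz(d2,(Q.mean(),r),.026).round(4))
B=[]
for c in (290,296,300,332,338):
    r=np.where(k[:,c])[0]; B.append(r[r>12].mean()); print(c,r.min(),r.max(),onz(d2,(c,B[-1]),.026).round(4))
# corner = side wire axis meets bar axis, both views
k1=loopmask(d1,336,42,406,86)
bl2=np.polyfit((290,296,300,332,338),B,1)
lw,rw=np.mean(W,0); cl=(lw,np.polyval(bl2,lw)); cr=(rw,np.polyval(bl2,rw))
cc=np.arange(356,386);bl1=np.polyfit(cc,[np.where(k1[:,c])[0].mean() for c in cc],1)
l1=(347,np.polyval(bl1,347));r1=(390,np.polyval(bl1,390))
for a,b in((l1,cl),(r1,cr)): x,e=tri([(d1,a),(d2,b)]); print(a,b,x.round(4),np.round(e,4))
# rod: tool frame projection at two rows
f=d2['frame'].astype(int)
for r in (60,120,180):
    c=np.where((f[r,295:345].max(1)-f[r,295:345].min(1)<22)&(f[r,295:345].min(1)>110))[0]+295; p=onz(d2,(c.mean(),r),d2['s']['position'][2]-.036+.038)-d2['s']['position']; print(r,c.min(),c.max(),(rq(d2['s']['ee_rot']).T@p).round(4))
print(d2['s']['position'].round(4))
E
```

```text
4 281 290 340 349 [0.5798 0.1589 0.026 ] [0.6135 0.153  0.026 ]
8 281 290 339 349 [0.5794 0.1569 0.026 ] [0.6129 0.1511 0.026 ]
12 281 290 339 348 [0.579  0.1549 0.026 ] [0.6123 0.1491 0.026 ]
290 0 25 [0.5809 0.151  0.026 ]
296 15 25 [0.5842 0.1499 0.026 ]
300 15 26 [0.5865 0.1492 0.026 ]
332 16 27 [0.6049 0.1455 0.026 ]
338 16 27 [0.6084 0.1449 0.026 ]
(347, np.float64(73.07363737486097)) (np.float64(285.5), np.float64(19.357369174161896)) [0.5781 0.1514 0.025 ] [0.0001 0.0001]
(390, np.float64(74.49421579532816)) (np.float64(344.0), np.float64(21.95829926410466)) [0.612  0.1445 0.0238] [0.0001 0.0001]
60 309 327 [ 1.028e-01  1.000e-04 -2.000e-03]
120 309 327 [ 0.0826  0.0001 -0.002 ]
180 310 326 [ 0.0603  0.     -0.002 ]
[0.5728 0.0106 0.1226]
```

The two views give the loop bar at z ≈ 0.0245 (0.026 expected), and the tip stands within 2 mm of the loop centre. I lower it in.

```bash
python3 -m pendant '[{"dx":0,"dy":-0.001,"dz":0.01,"rx":0,"ry":0,"rz":0,"hand":0.01},{"dx":0,"dy":0,"dz":0.015,"rx":0,"ry":0,"rz":0,"hand":0.01},{"dx":0,"dy":0,"dz":0.015,"rx":0,"ry":0,"rz":0,"hand":0.01},{"dx":0,"dy":0,"dz":0.015,"rx":0,"ry":0,"rz":0,"hand":0.01},{"dx":0,"dy":0,"dz":0.01,"rx":0,"ry":0,"rz":0,"hand":0.01},{"dx":0,"dy":0,"dz":0.01,"rx":0,"ry":0,"rz":0,"hand":0.01},{"dx":0,"dy":0,"dz":0.005,"rx":0,"ry":0,"rz":0,"hand":0.01},{"dx":0,"dy":0,"dz":0,"rx":0,"ry":0,"rz":0,"hand":0.01},{"dx":0,"dy":0,"dz":0,"rx":0,"ry":0,"rz":0,"hand":0.01},{"dx":0,"dy":0,"dz":0,"rx":0,"ry":0,"rz":0,"hand":0.01},{"dx":0,"dy":0,"dz":0,"rx":0,"ry":0,"rz":0,"hand":0.01},{"dx":0,"dy":0,"dz":0,"rx":0,"ry":0,"rz":0,"hand":0.01}]'
python3 - <<'E'
from h import *
s=manip.get_state(); print(s['position'].round(4),s['contact_force'].round(2),s['moment'].round(3))
b=snap('side')['frame'][260:380,230:350]
cv2.imwrite('pics/c7.png',cv2.resize(b,(500,500),interpolation=cv2.INTER_CUBIC)[:,:,::-1])
E
```

```text
clock: 8.27
position: [0.5713, 0.0109, 0.042]
ee_rot: [0.001, 0.765, 0.644, 0.0]
contact_force: [0.1, -0.3, -1.3]
width: 0.0232
gripper_force: 78.6
[0.5713 0.0109 0.042 ] [ 0.13 -0.28 -1.28] [-0.003  0.031  0.034]
```

View pics/c7.png

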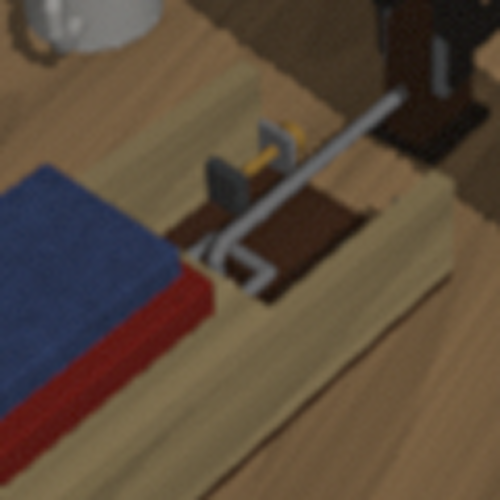

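The tip is inside the loop: the bent end is at (218,255), between the side wires and behind the bar at (262,280). I pull gently along tool -x.

```bash
python3 - <<'E'
from h import *
d=snap('wrist');z=np.load('w5.npz'); d['s']=dict(position=z['position'],ee_rot=z['ee_rot'])
a=onz(d,(415,114.5),.031);b=onz(d,(370,73.5),.026);u=np.array([.185,.983]); print('bar-pad',(b-a)[:2]@u)
E
python3 -m pendant '[{"dx":-0.002,"dy":0,"dz":0,"rx":0,"ry":0,"rz":0,"hand":0.01},{"dx":-0.003,"dy":0,"dz":0,"rx":0,"ry":0,"rz":0,"hand":0.01},{"dx":-0.003,"dy":0,"dz":0,"rx":0,"ry":0,"rz":0,"hand":0.01},{"dx":-0.003,"dy":0,"dz":0,"rx":0,"ry":0,"rz":0,"hand":0.01},{"dx":-0.003,"dy":0,"dz":0,"rx":0,"ry":0,"rz":0,"hand":0.01},{"dx":-0.003,"dy":0,"dz":0,"rx":0,"ry":0,"rz":0,"hand":0.01},{"dx":-0.003,"dy":0,"dz":0,"rx":0,"ry":0,"rz":0,"hand":0.01},{"dx":-0.003,"dy":0,"dz":0,"rx":0,"ry":0,"rz":0,"hand":0.01},{"dx":-0.003,"dy":0,"dz":0,"rx":0,"ry":0,"rz":0,"hand":0.01},{"dx":-0.002,"dy":0,"dz":0,"rx":0,"ry":0,"rz":0,"hand":0.01}]'
```

```text
bar-pad 0.030394954726437266
clock: 9.2
position: [0.5658, -0.0169, 0.0413]
ee_rot: [-0.0, 0.765, 0.644, -0.0]
contact_force: [0.0, 1.9, -2.5]
width: 0.0232
gripper_force: 78.6
```

```bash
python3 -m pendant '[{"dx":-0.002,"dy":0,"dz":0,"rx":0,"ry":0,"rz":0,"hand":0.01},{"dx":-0.002,"dy":0,"dz":0,"rx":0,"ry":0,"rz":0,"hand":0.01},{"dx":-0.002,"dy":0,"dz":0,"rx":0,"ry":0,"rz":0,"hand":0.01},{"dx":-0.002,"dy":0,"dz":0,"rx":0,"ry":0,"rz":0,"hand":0.01},{"dx":-0.002,"dy":0,"dz":0,"rx":0,"ry":0,"rz":0,"hand":0.01},{"dx":-0.002,"dy":0,"dz":0,"rx":0,"ry":0,"rz":0,"hand":0.01},{"dx":-0.002,"dy":0,"dz":0,"rx":0,"ry":0,"rz":0,"hand":0.01},{"dx":-0.002,"dy":0,"dz":0,"rx":0,"ry":0,"rz":0,"hand":0.01},{"dx":-0.001,"dy":0,"dz":0,"rx":0,"ry":0,"rz":0,"hand":0.01},{"dx":-0.001,"dy":0,"dz":0,"rx":0,"ry":0,"rz":0,"hand":0.01}]'
python3 - <<'E'
from h import *
d=snap('wrist','pics/w8.png'); s=d['s']; print(s['position'].round(4),s['contact_force'].round(2))
print('bar at tool x .1515; world y of bar', (s['position']+rq(s['ee_rot'])@[.1505,0,0]).round(4))
E
```

```text
clock: 10.03
position: [0.5628, -0.0345, 0.0413]
ee_rot: [0.0, 0.765, 0.644, 0.0]
contact_force: [0.5, 3.1, -2.5]
width: 0.0231
gripper_force: 78.6
[ 0.5628 -0.0345  0.0413] [ 0.48  3.12 -2.54]
bar at tool x .1515; world y of bar [0.5887 0.1137 0.0413]
```

```bash
python3 -m pendant '[{"dx":-0.001,"dy":0,"dz":0,"rx":0,"ry":0,"rz":0,"hand":0.01},{"dx":-0.0015,"dy":0,"dz":0,"rx":0,"ry":0,"rz":0,"hand":0.01},{"dx":-0.0015,"dy":0,"dz":0,"rx":0,"ry":0,"rz":0,"hand":0.01},{"dx":-0.0015,"dy":0,"dz":0,"rx":0,"ry":0,"rz":0,"hand":0.01},{"dx":-0.0015,"dy":0,"dz":0,"rx":0,"ry":0,"rz":0,"hand":0.01},{"dx":-0.0015,"dy":0,"dz":0,"rx":0,"ry":0,"rz":0,"hand":0.01},{"dx":-0.0015,"dy":0,"dz":0,"rx":0,"ry":0,"rz":0,"hand":0.01},{"dx":-0.0015,"dy":0,"dz":0,"rx":0,"ry":0,"rz":0,"hand":0.01},{"dx":-0.0015,"dy":0,"dz":0,"rx":0,"ry":0,"rz":0,"hand":0.01},{"dx":-0.001,"dy":0,"dz":0,"rx":0,"ry":0,"rz":0,"hand":0.01}]'
```

```text
clock: 10.92
position: [0.5604, -0.0484, 0.0413]
ee_rot: [0.0, 0.765, 0.644, -0.0]
contact_force: [0.6, 3.2, -1.7]
width: 0.0233
gripper_force: 78.6
```

```bash
python3 -m pendant '[{"dx":-0.0005,"dy":0,"dz":0,"rx":0,"ry":0,"rz":0,"hand":0.01},{"dx":-0.0005,"dy":0,"dz":0,"rx":0,"ry":0,"rz":0,"hand":0.01},{"dx":-0.0005,"dy":0,"dz":0,"rx":0,"ry":0,"rz":0,"hand":0.01},{"dx":-0.0005,"dy":0,"dz":0,"rx":0,"ry":0,"rz":0,"hand":0.01},{"dx":-0.0005,"dy":0,"dz":0,"rx":0,"ry":0,"rz":0,"hand":0.01},{"dx":-0.0005,"dy":0,"dz":0,"rx":0,"ry":0,"rz":0,"hand":0.01}]'
```

```text
clock: 11.42
position: [0.5599, -0.0511, 0.0413]
ee_rot: [0.0, 0.765, 0.644, -0.0]
contact_force: [0.1, 3.0, -1.7]
width: 0.0235
gripper_force: 78.6
```

```bash
python3 -m pendant '[{"dx":-0.0005,"dy":0,"dz":0,"rx":0,"ry":0,"rz":0,"hand":0.01},{"dx":-0.0005,"dy":0,"dz":0,"rx":0,"ry":0,"rz":0,"hand":0.01},{"dx":-0.0005,"dy":0,"dz":0,"rx":0,"ry":0,"rz":0,"hand":0.01},{"dx":-0.0005,"dy":0,"dz":0,"rx":0,"ry":0,"rz":0,"hand":0.01},{"dx":-0.0005,"dy":0,"dz":0,"rx":0,"ry":0,"rz":0,"hand":0.01},{"dx":-0.0005,"dy":0,"dz":0,"rx":0,"ry":0,"rz":0,"hand":0.01}]'
```

```text
clock: 11.92
position: [0.5594, -0.0541, 0.0413]
ee_rot: [0.0, 0.765, 0.644, -0.0]
contact_force: [-0.3, 3.2, -2.4]
width: 0.0231
gripper_force: 78.6
```

```bash
python3 -m pendant '[{"dx":-0.0005,"dy":0,"dz":0,"rx":0,"ry":0,"rz":0,"hand":0.01},{"dx":-0.0005,"dy":0,"dz":0,"rx":0,"ry":0,"rz":0,"hand":0.01},{"dx":-0.0005,"dy":0,"dz":0,"rx":0,"ry":0,"rz":0,"hand":0.01},{"dx":-0.0005,"dy":0,"dz":0,"rx":0,"ry":0,"rz":0,"hand":0.01}]'
```

```text
clock: 12.25
position: [0.5591, -0.0561, 0.0413]
ee_rot: [0.0, 0.765, 0.644, -0.0]
contact_force: [0.8, 2.1, -1.3]
width: 0.023
gripper_force: 78.6
```

```bash
python3 -m pendant '[{"dx":-0.0005,"dy":0,"dz":0,"rx":0,"ry":0,"rz":0,"hand":0.01},{"dx":-0.0005,"dy":0,"dz":0,"rx":0,"ry":0,"rz":0,"hand":0.01},{"dx":-0.0005,"dy":0,"dz":0,"rx":0,"ry":0,"rz":0,"hand":0.01},{"dx":-0.0005,"dy":0,"dz":0,"rx":0,"ry":0,"rz":0,"hand":0.01}]'
```

```text
clock: 12.58
position: [0.5585, -0.0573, 0.0411]
ee_rot: [-0.001, 0.766, 0.643, 0.0]
contact_force: [0.1, 6.8, -3.1]
width: 0.0231
gripper_force: 78.5
```

```bash
python3 -m pendant '[{"dx":-0.0005,"dy":0,"dz":0,"rx":0,"ry":0,"rz":0,"hand":0.01},{"dx":-0.0005,"dy":0,"dz":0,"rx":0,"ry":0,"rz":0,"hand":0.01},{"dx":-0.0005,"dy":0,"dz":0,"rx":0,"ry":0,"rz":0,"hand":0.01}]'
```

```text
clock: 12.83
position: [0.5582, -0.0575, 0.0409]
ee_rot: [-0.002, 0.766, 0.643, 0.001]
contact_force: [3.0, 10.6, -4.2]
width: 0.0232
gripper_force: 78.4
```

```bash
python3 -m pendant '[{"dx":-0.0003,"dy":0,"dz":0,"rx":0,"ry":0,"rz":0,"hand":0.01},{"dx":0,"dy":0,"dz":0,"rx":0,"ry":0,"rz":0,"hand":0.01},{"dx":0,"dy":0,"dz":0,"rx":0,"ry":0,"rz":0,"hand":0.01}]'
```

```text
clock: 13.08
position: [0.5582, -0.0575, 0.0408]
ee_rot: [-0.002, 0.766, 0.643, 0.001]
contact_force: [1.6, 9.8, -3.8]
width: 0.0231
gripper_force: 78.4
```

```bash
python3 -m pendant '[{"dx":-0.0002,"dy":0,"dz":0,"rx":0,"ry":0,"rz":0,"hand":0.01},{"dx":0,"dy":0,"dz":0,"rx":0,"ry":0,"rz":0,"hand":0.01},{"dx":0,"dy":0,"dz":0,"rx":0,"ry":0,"rz":0,"hand":0.01},{"dx":0,"dy":0,"dz":0,"rx":0,"ry":0,"rz":0,"hand":0.01},{"dx":0,"dy":0,"dz":0,"rx":0,"ry":0,"rz":0,"hand":0.01},{"dx":0,"dy":0,"dz":0,"rx":0,"ry":0,"rz":0,"hand":0.01}]'
python3 -m pendant '[{"dx":0,"dy":0,"dz":0,"rx":0,"ry":0,"rz":0,"hand":0.01},{"dx":0,"dy":0,"dz":0,"rx":0,"ry":0,"rz":0,"hand":0.01},{"dx":0,"dy":0,"dz":0,"rx":0,"ry":0,"rz":0,"hand":0.01},{"dx":0,"dy":0,"dz":0,"rx":0,"ry":0,"rz":0,"hand":0.01},{"dx":0,"dy":0,"dz":0,"rx":0,"ry":0,"rz":0,"hand":0.01},{"dx":0,"dy":0,"dz":0,"rx":0,"ry":0,"rz":0,"hand":0.01}]'
```

```text
clock: 13.58
position: [0.5582, -0.0575, 0.0408]
ee_rot: [-0.002, 0.766, 0.643, 0.001]
contact_force: [1.8, 10.6, -4.5]
width: 0.0231
gripper_force: 78.4
clock: 14.08
position: [0.5582, -0.0575, 0.0408]
ee_rot: [-0.002, 0.766, 0.643, 0.001]
contact_force: [1.9, 10.0, -3.6]
width: 0.0233
gripper_force: 78.4
```

```bash
python3 - <<'E'
from h import *
d=snap('wrist','pics/w9.png'); s=d['s']
print(s['position'].round(4),s['contact_force'].round(2),rq(s['ee_rot']).round(3).tolist())
f=d['frame']
cv2.imwrite('pics/c9.png',cv2.resize(f[0:200,180:460],(784,560))[:,:,::-1])
E
```

```text
[ 0.5582 -0.0575  0.0408] [ 1.89  9.99 -3.63] [[0.173, 0.985, -0.0], [0.985, -0.173, 0.004], [0.004, -0.001, -1.0]]
```

View pics/c9.png

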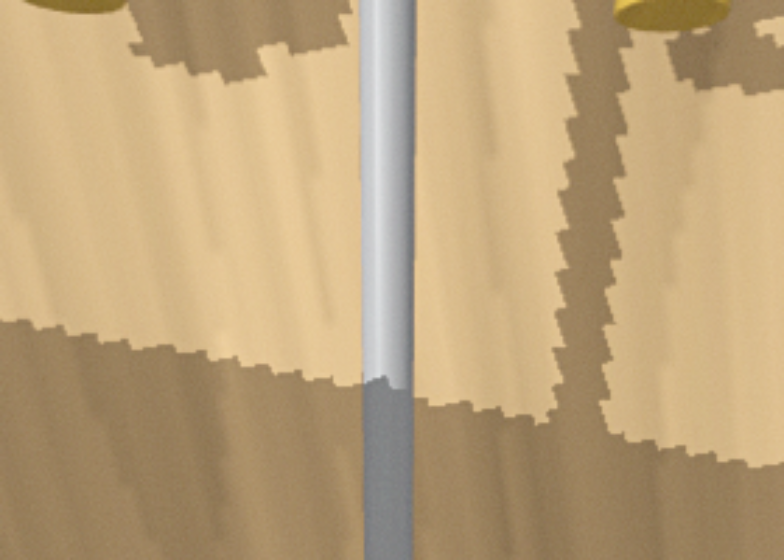

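That picture holds only the thumbscrew ends at the top edge, so it says nothing about the tray. Axial pull is about 10.3 N including roughly 2.5 N of friction, so I tighten a touch and hold another second.

```bash
python3 -m pendant '[{"dx":-0.0005,"dy":0,"dz":0,"rx":0,"ry":0,"rz":0,"hand":0.01},{"dx":0,"dy":0,"dz":0,"rx":0,"ry":0,"rz":0,"hand":0.01},{"dx":0,"dy":0,"dz":0,"rx":0,"ry":0,"rz":0,"hand":0.01},{"dx":0,"dy":0,"dz":0,"rx":0,"ry":0,"rz":0,"hand":0.01}]'
python3 -m pendant '[{"dx":0,"dy":0,"dz":0,"rx":0,"ry":0,"rz":0,"hand":0.01},{"dx":0,"dy":0,"dz":0,"rx":0,"ry":0,"rz":0,"hand":0.01},{"dx":0,"dy":0,"dz":0,"rx":0,"ry":0,"rz":0,"hand":0.01},{"dx":0,"dy":0,"dz":0,"rx":0,"ry":0,"rz":0,"hand":0.01},{"dx":0,"dy":0,"dz":0,"rx":0,"ry":0,"rz":0,"hand":0.01},{"dx":0,"dy":0,"dz":0,"rx":0,"ry":0,"rz":0,"hand":0.01},{"dx":0,"dy":0,"dz":0,"rx":0,"ry":0,"rz":0,"hand":0.01},{"dx":0,"dy":0,"dz":0,"rx":0,"ry":0,"rz":0,"hand":0.01},{"dx":0,"dy":0,"dz":0,"rx":0,"ry":0,"rz":0,"hand":0.01},{"dx":0,"dy":0,"dz":0,"rx":0,"ry":0,"rz":0,"hand":0.01}]'
```

```text
clock: 14.47
position: [0.5581, -0.0576, 0.0407]
ee_rot: [-0.002, 0.766, 0.643, 0.001]
contact_force: [2.4, 11.1, -4.4]
width: 0.0231
gripper_force: 78.4
clock: 15.3
position: [0.5582, -0.0576, 0.0408]
ee_rot: [-0.002, 0.766, 0.643, 0.001]
contact_force: [2.0, 12.2, -5.7]
width: 0.0235
gripper_force: 78.4
```

```bash
python3 -m pendant '[{"dx":0.001,"dy":0,"dz":0,"rx":0,"ry":0,"rz":0,"hand":0.01},{"dx":0.001,"dy":0,"dz":0,"rx":0,"ry":0,"rz":0,"hand":0.01},{"dx":0.0015,"dy":0,"dz":0,"rx":0,"ry":0,"rz":0,"hand":0.01},{"dx":0.0015,"dy":0,"dz":0,"rx":0,"ry":0,"rz":0,"hand":0.01},{"dx":0.0015,"dy":0,"dz":0,"rx":0,"ry":0,"rz":0,"hand":0.01},{"dx":0.0015,"dy":0,"dz":0,"rx":0,"ry":0,"rz":0,"hand":0.01},{"dx":0.001,"dy":0,"dz":0,"rx":0,"ry":0,"rz":0,"hand":0.01},{"dx":0,"dy":0,"dz":0,"rx":0,"ry":0,"rz":0,"hand":0.01},{"dx":0,"dy":0,"dz":0,"rx":0,"ry":0,"rz":0,"hand":0.01},{"dx":0,"dy":0,"dz":0,"rx":0,"ry":0,"rz":0,"hand":0.01}]'
```

```text
clock: 16.13
position: [0.5599, -0.0518, 0.0413]
ee_rot: [0.0, 0.765, 0.644, -0.0]
contact_force: [0.5, -0.2, -1.5]
width: 0.0231
gripper_force: 78.7
```

```bash
python3 -m pendant '[{"dx":0.001,"dy":0,"dz":0,"rx":0,"ry":0,"rz":0,"hand":0.01},{"dx":0.0005,"dy":0,"dz":0,"rx":0,"ry":0,"rz":0,"hand":0.01},{"dx":0,"dy":0,"dz":0,"rx":0,"ry":0,"rz":0,"hand":0.01},{"dx":0,"dy":0,"dz":-0.002,"rx":0,"ry":0,"rz":0,"hand":0.01},{"dx":0,"dy":0,"dz":-0.003,"rx":0,"ry":0,"rz":0,"hand":0.01},{"dx":0,"dy":0,"dz":-0.003,"rx":0,"ry":0,"rz":0,"hand":0.01},{"dx":0,"dy":0,"dz":-0.002,"rx":0,"ry":0,"rz":0,"hand":0.01},{"dx":0,"dy":0,"dz":0,"rx":0,"ry":0,"rz":0,"hand":0.01}]'
```

```text
clock: 16.8
position: [0.5606, -0.0503, 0.052]
ee_rot: [0.001, 0.765, 0.644, 0.0]
contact_force: [1.0, -1.1, -1.8]
width: 0.0231
gripper_force: 78.7
```

```bash
python3 -m pendant '[{"dx":0,"dy":0,"dz":-0.005,"rx":0,"ry":0,"rz":0,"hand":0.01},{"dx":0,"dy":0,"dz":-0.01,"rx":0,"ry":0,"rz":0,"hand":0.01},{"dx":0,"dy":0,"dz":-0.015,"rx":0,"ry":0,"rz":0,"hand":0.01},{"dx":0,"dy":0,"dz":-0.015,"rx":0,"ry":0,"rz":0,"hand":0.01},{"dx":0,"dy":0,"dz":-0.015,"rx":0,"ry":0,"rz":0,"hand":0.01},{"dx":0,"dy":0,"dz":-0.015,"rx":0,"ry":0,"rz":0,"hand":0.01},{"dx":0,"dy":0,"dz":0,"rx":0,"ry":0,"rz":0,"hand":0.01}]'
python3 -m pendant '[{"dx":-0.005,"dy":0,"dz":0,"rx":0,"ry":0,"rz":0,"hand":0.01},{"dx":-0.015,"dy":0,"dz":0,"rx":0,"ry":0,"rz":0,"hand":0.01},{"dx":-0.025,"dy":0,"dz":0,"rx":0,"ry":0,"rz":0,"hand":0.01},{"dx":-0.03,"dy":0,"dz":0,"rx":0,"ry":0,"rz":0,"hand":0.01},{"dx":-0.03,"dy":0,"dz":0,"rx":0,"ry":0,"rz":0,"hand":0.01},{"dx":-0.025,"dy":0,"dz":0,"rx":0,"ry":0,"rz":0,"hand":0.01},{"dx":-0.015,"dy":0,"dz":0,"rx":0,"ry":0,"rz":0,"hand":0.01},{"dx":-0.005,"dy":0,"dz":0,"rx":0,"ry":0,"rz":0,"hand":0.01},{"dx":0,"dy":0,"dz":0,"rx":0,"ry":0,"rz":0,"hand":0.01},{"dx":0,"dy":0,"dz":0,"rx":0,"ry":0,"rz":0,"hand":0.01},{"dx":0,"dy":0,"dz":0,"rx":0,"ry":0,"rz":0,"hand":0.01}]'
python3 - <<'E'
from h import *
d=snap('wrist'); t=snap('top'); s=snap('side')
a=t['frame'][100:350,130:470]; b=d['frame'][0:300]
cv2.imwrite('pics/c10.png',np.vstack([cv2.resize(a,(400,294)),cv2.resize(b,(400,188))])[:,:,::-1])
E
```

```text
clock: 17.38
position: [0.5625, -0.0506, 0.1301]
ee_rot: [0.003, 0.765, 0.644, 0.002]
contact_force: [1.2, 0.3, -1.2]
width: 0.0233
gripper_force: 78.7
clock: 18.3
position: [0.5341, -0.1967, 0.1259]
ee_rot: [-0.001, 0.765, 0.644, 0.0]
contact_force: [0.4, 0.3, -2.2]
width: 0.0233
gripper_force: 78.7
```

```bash
python3 -m pendant '[{"dx":0,"dy":0,"dz":0.01,"rx":0,"ry":0,"rz":0,"hand":0.01},{"dx":0,"dy":0,"dz":0.015,"rx":0,"ry":0,"rz":0,"hand":0.01},{"dx":0,"dy":0,"dz":0.02,"rx":0,"ry":0,"rz":0,"hand":0.01},{"dx":0,"dy":0,"dz":0.02,"rx":0,"ry":0,"rz":0,"hand":0.01},{"dx":0,"dy":0,"dz":0.01,"rx":0,"ry":0,"rz":0,"hand":0.01},{"dx":0,"dy":0,"dz":0.005,"rx":0,"ry":0,"rz":0,"hand":0.01},{"dx":0,"dy":0,"dz":0.002,"rx":0,"ry":0,"rz":0,"hand":0.01},{"dx":0,"dy":0,"dz":0,"rx":0,"ry":0,"rz":0,"hand":0.01},{"dx":0,"dy":0,"dz":0,"rx":0,"ry":0,"rz":0,"hand":0.01},{"dx":0,"dy":0,"dz":0,"rx":0,"ry":0,"rz":0,"hand":0.01},{"dx":0,"dy":0,"dz":0,"rx":0,"ry":0,"rz":0,"hand":0.01}]'
```

```text
clock: 19.37
position: [0.535, -0.1983, 0.0453]
ee_rot: [0.001, 0.765, 0.644, 0.0]
contact_force: [-0.2, 0.3, -1.7]
width: 0.0229
gripper_force: 78.7
```

```bash
python3 -m pendant '[{"dx":0,"dy":0,"dz":0.002,"rx":0,"ry":0,"rz":0,"hand":0.01},{"dx":0,"dy":0,"dz":0.002,"rx":0,"ry":0,"rz":0,"hand":0.01},{"dx":0,"dy":0,"dz":0.002,"rx":0,"ry":0,"rz":0,"hand":0.01},{"dx":0,"dy":0,"dz":0.001,"rx":0,"ry":0,"rz":0,"hand":0.01},{"dx":0,"dy":0,"dz":0.001,"rx":0,"ry":0,"rz":0,"hand":0.01},{"dx":0,"dy":0,"dz":0,"rx":0,"ry":0,"rz":0,"hand":0.01},{"dx":0,"dy":0,"dz":0,"rx":0,"ry":0,"rz":0,"hand":0.01},{"dx":0,"dy":0,"dz":0,"rx":0,"ry":0,"rz":0,"hand":0.01}]'
```

```text
clock: 20.03
position: [0.5342, -0.1979, 0.0365]
ee_rot: [-0.0, 0.765, 0.644, -0.0]
contact_force: [-1.9, 1.4, 3.7]
width: 0.0233
gripper_force: 79.0
```

Desk contact: the z force rose from -1.7 to +3.7 N at the grasp height. Next I release, back up and check.

```bash
python3 -m pendant '[{"dx":0,"dy":0,"dz":0,"rx":0,"ry":0,"rz":0,"hand":0.035},{"dx":0,"dy":0,"dz":0,"rx":0,"ry":0,"rz":0,"hand":0.05},{"dx":0,"dy":0,"dz":0,"rx":0,"ry":0,"rz":0,"hand":0.07},{"dx":0,"dy":0,"dz":0,"rx":0,"ry":0,"rz":0,"hand":0.08},{"dx":0,"dy":0,"dz":0,"rx":0,"ry":0,"rz":0,"hand":0.08},{"dx":0,"dy":0,"dz":0,"rx":0,"ry":0,"rz":0,"hand":0.08},{"dx":0,"dy":0,"dz":-0.01,"rx":0,"ry":0,"rz":0,"hand":0.08},{"dx":0,"dy":0,"dz":-0.02,"rx":0,"ry":0,"rz":0,"hand":0.08},{"dx":0,"dy":0,"dz":-0.03,"rx":0,"ry":0,"rz":0,"hand":0.08},{"dx":0,"dy":0,"dz":-0.04,"rx":0,"ry":0,"rz":0,"hand":0.08},{"dx":0,"dy":0,"dz":-0.04,"rx":0,"ry":0,"rz":0,"hand":0.08},{"dx":0,"dy":0,"dz":-0.03,"rx":0,"ry":0,"rz":0,"hand":0.08}]'
python3 -m pendant '[{"dx":0,"dy":0,"dz":-0.02,"rx":0,"ry":0,"rz":0,"hand":0.08},{"dx":0,"dy":0,"dz":0,"rx":0,"ry":0,"rz":0,"hand":0.08},{"dx":0,"dy":0,"dz":0,"rx":0,"ry":0,"rz":0,"hand":0.08},{"dx":0,"dy":0,"dz":0,"rx":0,"ry":0,"rz":0,"hand":0.08}]'
python3 - <<'E'
from h import *
d=snap('wrist'); s=snap('side'); print(d['s']['position'].round(4))
b=s['frame'][140:380,180:480]
cv2.imwrite('pics/fin.png',np.hstack([cv2.resize(d['frame'],(400,400)),cv2.resize(b,(400,400),interpolation=cv2.INTER_CUBIC)])[:,:,::-1])
E
```

```text
clock: 21.03
position: [0.5351, -0.1982, 0.2105]
ee_rot: [0.002, 0.765, 0.644, 0.001]
contact_force: [0.3, -1.4, 0.2]
width: 0.0797
gripper_force: 0.0
clock: 21.37
position: [0.5336, -0.1976, 0.2258]
ee_rot: [-0.001, 0.765, 0.644, -0.0]
contact_force: [-0.3, 0.1, -0.3]
width: 0.0797
gripper_force: 0.0
[ 0.5336 -0.1976  0.2258]
```

View pics/fin.png

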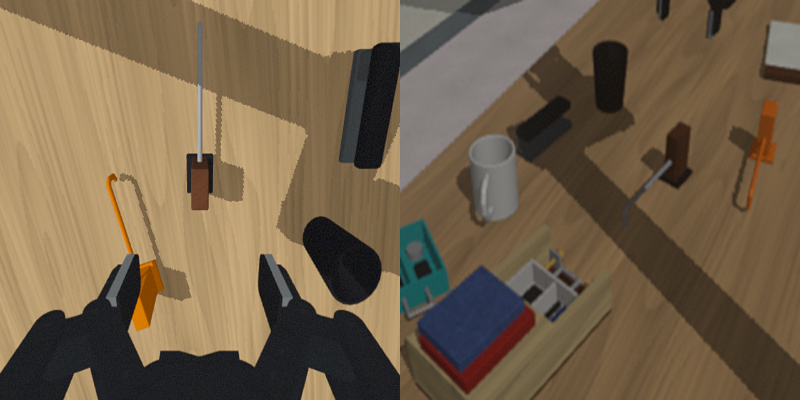

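The final view shows the hook upright on open desk (left panel, block at (200,185), rod to (200,25)). The tray is drawn out to the stop pads in the mouth (right panel, around (545,285)), and the other things are untouched.

```bash
python3 -c "
from rig import manip
print(manip.sign_off())"
```

```text
the job is handed in; nothing more can be done
None
```

I handed the job in at about 21 s: the hook drew the tray out to the stop pads and held it for about 2.5 s with a measured pull of 10–12 N (friction included), then I unhooked and stood the hook upright on the open desk; the verdict was not shown.

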